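Let the limes out of the dispenser

TASK

Press the red paddle of the lime dispenser down with the fingertips, so that the far end of the lever lifts the yellow gate, and keep it down until both limes have rolled into the wooden tray. Then let the paddle come back up by itself, so that the gate is shut again. Do not touch the limes or the gate, and leave the pepper mill, the mug and the jar where they stand.

Things in the scene. Friction and masses are not known exactly. Their poses are not given: they have to be found in the camera images.
- paddle_top (a point): Red round paddle, 92 mm across, 10 mm thick, on the lever's near end; nothing under it. The point: centre of its top face, 151 mm above the worktop at rest; z up, x along the lever to the gate. The pivot lies 130 mm along +x and 11 mm below. Fully pressed the point has sunk 58 mm and gone 8 mm towards the pivot. Pressing takes about 1.5 N at first, 3.5 N at full travel; a spring brings it back.
- rocker (a joint): Angle of the rocking lever: 0 at rest (gate shut, paddle up), grows as the paddle goes down, stop at 0.45 rad. The limes can pass from about 0.3 rad; 0.40 rad or more clears them well.
- gate_top (a point): Yellow gate, a plate 26 mm wide, 6 mm thick and 46 mm tall that hangs from the far end of the lever into the chute, 250 mm from the paddle along the lever. The point: centre of its top edge; the gate hangs along its -z. It rises about 50 mm when the paddle is fully down.
- lime1: Green key lime, a ball 40 mm across, lying against the gate in the steel chute at the start. Origin: its centre, at the start about 104 mm above the worktop. The chute runs square to the lever, slopes 10 degrees and is 44 mm wide inside.
- lime2: Second green key lime, 40 mm across, uphill of the first and touching it. Origin: its centre, at the start about 111 mm above the worktop. Once the gate is up, both limes roll into the tray within about 1 s.
- tray_floor (a point): Centre of the inner floor of the open wooden tray below the chute's lower end, 30 mm above the worktop. Inside 114 mm (x) by 124 mm (y); rim 80 mm above the worktop, 50 mm on the chute's side. z up, x along the lever from paddle to gate, y up the chute. A lime at rest in it has its centre 20 mm above this point.
- dispenser: The dispenser's frame (wood base, two 154 mm posts at the pivot, steel chute, tray), fixed to the worktop. Origin: on the worktop below the lever's pivot. x along the lever from paddle (x = -130 mm) to gate (x = 120 mm), y up the chute. The chute's centre line is at x = 120 mm, from y = -65 to 145 mm, at most 135 mm high.
- pepper_mill: Dark wooden pepper mill, loose, 54 mm across and 142 mm tall. Origin: centre of its underside.
- mug: White mug, loose, 76 mm across and 90 mm tall, with a handle at its own +y. Origin: centre of its underside.
- jar: Amber jar with a metal cap, loose, 68 mm across and 110 mm tall. Origin: centre of its underside.
Things that resemble listed ones, but are neither listed nor needed, are in the scene too. Leave any blue or purple look-alike of the mug alone.

How it is judged:
On the way, in this order (a step that is already met when the one before it is completed fails the run):
1. the paddle is being pressed down by the fingers (value of joint rocker above 0.2 rad and contact force between the fingers and rocker_c1 above 0.5 N), for 0.05 s.
2. both limes are in the tray while the fingers still hold the paddle down (all of step 1 and x of lime1 in the frame of tray_floor between -0.05 and 0.05 m and y of lime1 in the frame of tray_floor between -0.06 and 0.06 m and z of lime1 in the frame of tray_floor between 0.005 and 0.035 m and x of lime2 in the frame of tray_floor between -0.05 and 0.05 m and y of lime2 in the frame of tray_floor between -0.06 and 0.06 m and z of lime2 in the frame of tray_floor between 0.005 and 0.035 m), for 0.1 s.
At the end, for the whole second after the job is handed in: Both limes lie at rest in the tray (centres over its floor and less than 35 mm above it), the lever is back up (below 0.04 rad) with the gate shut, and the pepper mill, mug and jar stand upright within 20 mm of where they were (x of lime1 in the frame of tray_floor between -0.05 and 0.05 m and y of lime1 in the frame of tray_floor between -0.06 and 0.06 m and z of lime1 in the frame of tray_floor between 0.005 and 0.035 m and x of lime2 in the frame of tray_floor between -0.05 and 0.05 m and y of lime2 in the frame of tray_floor between -0.06 and 0.06 m and z of lime2 in the frame of tray_floor between 0.005 and 0.035 m and value of joint rocker below 0.04 rad and linear speed of each of lime1, lime2 below 0.03 m/s and distance of each of pepper_mill, mug, jar from where it was at the start of the episode below 0.02 m and angle between each of pepper_mill, mug, jar's own z axis and vertical below 0.15 rad); the robot touches nothing.
It fails at once if a lime is touched by the robot (contact force between any of the fingers, the arm and lime1 above 0.3 N or contact force between any of the fingers, the arm and lime2 above 0.3 N).
It fails at once if a lime is lifted (height (world z) of any of lime1, lime2 above 0.15 m).
It fails at once if the gate is touched by the robot (contact force between any of the fingers, the arm and rocker_c2 above 0.5 N).
It fails at once if the pepper mill, mug or jar is moved by more than 20 mm or tipped (distance of any of pepper_mill, mug, jar from where it was at the start of the episode above 0.02 m or angle between any of pepper_mill, mug, jar's own z axis and vertical above 0.2 rad).
It also fails if it takes over 32 s, if anything falls off the work surface, if the arm or the gripper's body presses on something with over 40 N, if the wrist force passes 120 N, or if a joint passes its speed limit or range.

ROBOT

A 7-joint arm with a two-finger parallel gripper is mounted at the origin on the work surface. World frame = base frame: x ahead of the robot, y to its left, z up, the work surface at z = 0. Lengths are in m, angles in rad, forces in N, time in s.
With the tool pointing down it reaches from about 0.425 to 0.825 m from the base axis. Payload 3.6 kg.
Tool frame: the origin (TCP) lies at the very end of the fingers, on their centre line; the grasp point (between the pads) lies arm.tcp_to_grasp behind it (arm.tcp_to_grasp is the distance from the TCP to the grasp point, in m); z points along the fingers, y is the line along which they close (so a half turn about z gives the same grasp; the last joint's range is limited). The gripper opens to 93 mm and grips with 3 to 60 N. Pads are 15 mm wide; open, the fingers measure 128 mm over their backs; the gripper's body (75 mm by 188 mm) begins 65 mm behind the grasp point.
Start: joints at [1.187, 0.615, -0.013, 1.423, 0.008, 1.103, -0.04], TCP at [0.228, -0.609, 0.198] pointing down, gripper open.
Joint ranges: [-3.12, 3.12], [-0.3, 2.06], [-1.34, 1.32], [0.26, 2.42], [-1.36, 4.5], [0.01, 1.98], [-2.84, 2.84]. Speed limits (rad/s): [2.79, 2.79, 3.14, 3.14, 3.14, 3.14, 3.14].

INTERFACE

Orientations are given as a unit quaternion [w, x, y, z].
In Python, from bench import arm, viewer, workorder, trace gives the robot as it stands.
- The arm moves only by the tool apply_moves, never from a script. Its argument "motion" is a list of rows, each a list of 5 numbers: the shift along the tool's x, y, z in units of 50 mm (1.0 is 50 mm), then the turn about the tool's z in units of 5 degrees (1.0 is 5 degrees), then the finger opening in mm, from 0 to 93. A call has exactly 10 rows; each row shifts and turns the commanded pose from where the row before left it, along the tool's axes as they then stand; what a row does not reach is not made up. A row lasts 1/10 s, in which the tool goes at most 50 mm and 8.59 degrees, less where a joint would pass 70% of its speed; a pose out of reach is approached as far as the arm can. A call is refused whole if a number of a shift passes 1 or a number of a turn 1, either way. A call with a gripper value outside its range is refused whole. The fingers move at their own pace and stop on an object; "force" is the grip in N (left out, the last holds). Time passes only in rows, so rows that do not move let the fingers close, or fill a call up. It gives the time, the measured TCP pose, the force, the opening and the grip force at its end, in the units of the state.
- arm.get_state(): the state, without advancing time (a new reading comes with each control period).
- viewer.grab_frame(name): name is "scene" or "top" or "wrist"; returns a dict with "img" (420x560x3 uint8, red, green, blue), "K" (3x3 intrinsics, pixels), "rvec" (rotation vector, rad) and "tvec" (3), from world to camera coordinates, as OpenCV has them. Camera axes: x right, y down, z forward; pixel columns grow to the right and rows downward; lengths in m; the calibration is good to about 2 mm. A picture is of the moment at which its call begins. There is no depth.
- workorder.job_done(): hands the job in; it is judged then, once.
Trained networks look in a picture, given as the dict that the camera call returned (one of the last four; its "shot" number tells which), for a name from the list of things; names that differ only in an ending like _2 or _b are one class to them, and where a whole thing is asked for, a point or a joint stands for the part that bears it (a point fixed in the world has none). Each returns a list of dicts, best first, with "score" (0 to 1); they miss things now and then, are a little off and sometimes report something else, mostly with a low value. They report only what shows in the picture. A call takes as long as a camera call. They do not tell look-alikes from the thing itself.
- trace(picture, label): "pixels" (420x560 bool, what is visible of it) and "xy" ([column, row] in pixels, amid what is visible of it).
The state is a dict: "time": time; "joint_pos": joint angles; "qvel": joint speeds; "joint_efforts": joint torques, N m; "eef_pos": TCP position; "orientation": TCP orientation; "wrist_force": force on the tool from outside, world axes, zero at the start; "torque": the same for the moment, N m; "grip_width": finger opening in m; "finger_force": force on a finger pad.
Only numpy, scipy, OpenCV 4.12 (cv2) and the standard library are available. Lean on these libraries where they do the work, as an engineer would, in place of code of your own. Each camera call takes 0.05 s, during which the arm holds its last target. There are 200 camera calls.

## Working session

There is one attempt and no reset: what is moved stays moved. The work goes in short steps, Python scripts to look and compute and a tool call to move; the robot and the scene stay as the last step left them, time stands still between calls to the robot, and variables do not carry over. Pictures are saved under pics/ and viewed, at most 10 in all, crops included, and the job is handed in when it is done.

Besides the shell and the picture viewer there is one more tool, called after ">>>" by a JSON object that holds its "fn" and its "kwargs". apply_moves: Moves the arm, as the interface text tells. Its arguments: {"type":"object","properties":{"motion":{"type":"array"},"force":{"type":"number"}},"required":["motion"]}

```bash
mkdir -p pics; cat > h.py <<'E'
import numpy as np, cv2
from bench import arm, viewer, workorder, trace
def ray(f,uv):
    R,_=cv2.Rodrigues(np.array(f["rvec"],float)); t=np.array(f["tvec"],float).ravel()
    d=R.T@np.linalg.inv(np.array(f["K"]))@np.array([uv[0],uv[1],1.0]); return -R.T@t,d
def at_z(f,uv,z):
    c,d=ray(f,uv); return c+d*(z-c[2])/d[2]
def proj(f,P):
    return cv2.projectPoints(np.array(P,float).reshape(-1,3),np.array(f["rvec"],float),np.array(f["tvec"],float),np.array(f["K"],float),None)[0].reshape(-1,2)
def save(f,n,img=None): cv2.imwrite("pics/"+n,cv2.cvtColor(f["img"] if img is None else img,cv2.COLOR_RGB2BGR))
E
python3 - <<'E'
from h import *
Z=dict(paddle_top=.151,gate_top=.14,lime1=.104,lime2=.111,tray_floor=.03,pepper_mill=.07,mug=.045,jar=.055)
for c in ("scene","top"):
    f=viewer.grab_frame(c); save(f,c+"1.png")
    print(c,ray(f,(280,210))[0].round(3))
    for n in Z:
        for r in trace(f,n)[:3]:
            print(n,round(r["score"],2),np.round(r["xy"],1),int(r["pixels"].sum()),at_z(f,r["xy"],Z[n]).round(3))
s=arm.get_state(); print(s["time"],s["eef_pos"],s["orientation"],s["wrist_force"])
E
```

```text
scene [1.269 0.29  0.635]
paddle_top 0.83 [268.1 204.9] 1603 [0.531 0.094 0.151]
paddle_top 0.64 [228.5 277.7] 12393 [0.769 0.082 0.151]
gate_top 0.57 [264.6 209.5] 1869 [0.534 0.086 0.14 ]
lime1 0.72 [226.  264.3] 241 [0.685 0.045 0.104]
lime1 0.58 [240.2 269. ] 331 [0.692 0.076 0.104]
lime2 0.72 [226.  264.3] 241 [0.692 0.048 0.111]
lime2 0.58 [240.2 269. ] 331 [0.7   0.079 0.111]
tray_floor 0.68 [230.6 280.7] 12287 [0.652 0.038 0.03 ]
pepper_mill 0.67 [348.  252.9] 1627 [0.56  0.274 0.07 ]
pepper_mill 0.55 [219.1 207. ] 893 [ 0.44  -0.058  0.07 ]
pepper_mill 0.42 [268.5 207.1] 1686 [0.417 0.064 0.07 ]
mug 0.77 [402.4 303.6] 2246 [0.663 0.388 0.045]
mug 0.71 [366.4 179.9] 825 [0.184 0.298 0.045]
mug 0.67 [347.9 249.4] 1593 [0.517 0.272 0.045]
jar 0.75 [314.1 274.9] 1793 [0.627 0.211 0.055]
top [0.258 0.077 1.087]
paddle_top 0.87 [267.5 213.3] 2251 [0.479 0.104 0.151]
gate_top 0.86 [263.6 213.2] 2221 [0.48  0.113 0.14 ]
lime1 0.73 [287.  124.8] 234 [0.71  0.084 0.104]
lime1 0.46 [300.2 131.5] 153 [0.697 0.051 0.104]
lime1 0.4 [333.7 244.1] 582 [ 0.436 -0.049  0.104]
lime2 0.73 [287.  124.8] 234 [0.707 0.084 0.111]
lime2 0.46 [300.2 131.5] 153 [0.694 0.051 0.111]
lime2 0.4 [333.7 244.1] 582 [ 0.435 -0.049  0.111]
tray_floor 0.94 [301.7 171.1] 9342 [0.624 0.035 0.03 ]
tray_floor 0.74 [230.7 158.5] 871 [0.637 0.216 0.03 ]
pepper_mill 0.76 [334.1 246.2] 581 [ 0.437 -0.055  0.07 ]
mug 0.96 [136.8 201.4] 1267 [0.497 0.424 0.045]
mug 0.87 [200.1 197.7] 1127 [0.524 0.274 0.045]
mug 0.86 [166.1 136.1] 1223 [0.672 0.382 0.045]
jar 0.75 [231.6 158.2] 927 [0.629 0.21  0.055]
0.9 [ 0.22764175 -0.60880333  0.19815888] [-2.22020188e-05  9.84036484e-01  1.77966844e-01  6.73331448e-06] [-0.10016309 -0.36706119  0.57055318]
```

View pics/top1.png

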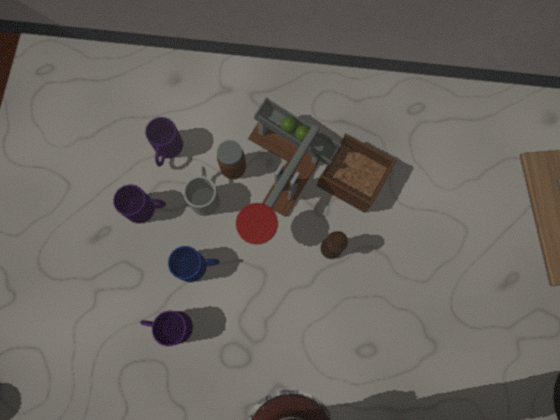

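View pics/scene1.png

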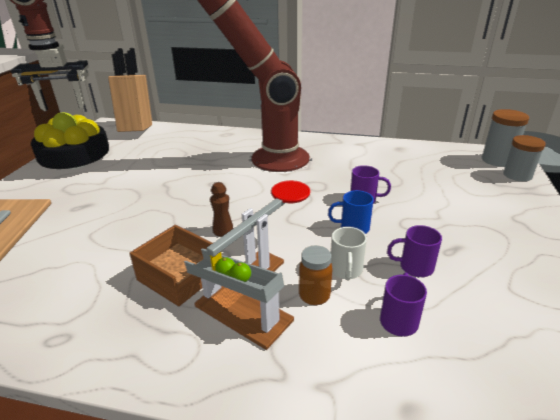

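The one red disc is at (257,224) in top and (291,191) in scene. The white mug (200,195), amber jar (231,160) and pepper mill (334,245) match their descriptions, and the blue and purple mugs are look-alikes. Next I'll measure the paddle by colour in both views.

```bash
cat > m.py <<'E'
from h import *
def red(f):
    h=cv2.cvtColor(f["img"],cv2.COLOR_RGB2HSV); m=(((h[...,0]<6)|(h[...,0]>174))&(h[...,1]>200)&(h[...,2]>110)).astype(np.uint8)
    n,l,s,c=cv2.connectedComponentsWithStats(m); i=1+np.argmax(s[1:,4]); return (l==i),c[i]
E
python3 - <<'E'
from m import *
fs=[viewer.grab_frame(c) for c in ("top","scene")]
rays=[]
for f in fs:
    m,c=red(f); p=at_z(f,c,.151); rays.append(ray(f,c))
    ys,xs=np.nonzero(m); w=np.array([at_z(f,(x,y),.151)[:2] for x,y in zip(xs,ys)])
    print(c.round(1),m.sum(),p.round(4),"extent",np.ptp(w,axis=0).round(3))
A=np.zeros((3,3));b=np.zeros(3)
for c,d in rays:
    d=d/np.linalg.norm(d);M=np.eye(3)-np.outer(d,d);A+=M;b+=M@c
P=np.linalg.solve(A,b);print("tri",P.round(4))
l=[np.mean([at_z(fs[0],uv,z)[:2] for uv in [uu]],axis=0) for uu,z in (((287,124.8),.111),((300.2,131.5),.104))]
print("limes",l)
y=(l[0]-l[1]);y/=np.linalg.norm(y);print("chute dir deg",np.degrees(np.arctan2(y[1],y[0])))
# yaw fit: project lever/chute features for candidate yaw
P=at_z(fs[0],red(fs[0])[1],.151)
for n in ("lime1",):
  mid=(l[0]+l[1])/2-P[:2]; print("paddle->limes",np.linalg.norm(mid),np.degrees(np.arctan2(mid[1],mid[0])))
big=cv2.resize(fs[0]["img"][90:270,160:400],None,fx=3,fy=3,interpolation=cv2.INTER_CUBIC)
for ydeg in (-32,):
    a=np.radians(ydeg);u=np.array([np.cos(a),np.sin(a)])
    v=np.array([-u[1],u[0]])
    for q in ([0,0,.151],[.13,0,.145],[.25,0,.14],[.25,.145,.13],[.25,-.065,.1]):
        w=np.r_[P[:2]+q[0]*u+q[1]*v,q[2]];x=(proj(fs[0],w)[0]-[160,90])*3
        cv2.circle(big,tuple(int(t) for t in x),4,(255,0,255),-1)
save(None,"crop.png",big); print(arm.tcp_to_grasp)
E
```

```text
Traceback (most recent call last):
  File "m.py", line 4, in red
    n,l,s,c=cv2.connectedComponentsWithStats(m); i=1+np.argmax(s[1:,4]); return (l==i),c[i]
                                                     ~~~~~~~~~^^^^^^^^^
ValueError: attempt to get argmax of an empty sequence
```

```bash
sed -i 's/<6)/<8)/;s/>174/>170/;s/>200/>150/' m.py
cat > a.py <<'E'
from m import *
fs=[viewer.grab_frame(c) for c in ("top","scene")]
print(fs[0]["img"][224,257],fs[1]["img"][191,291])
rays=[]
for f in fs:
    m,c=red(f); p=at_z(f,c,.151); rays.append(ray(f,c))
    ys,xs=np.nonzero(m); w=np.array([at_z(f,(x,y),.151)[:2] for x,y in zip(xs,ys)])
    print(c.round(1),m.sum(),p.round(4),"extent",np.ptp(w,axis=0).round(3))
A=np.zeros((3,3));b=np.zeros(3)
for c,d in rays:
    d=d/np.linalg.norm(d);M=np.eye(3)-np.outer(d,d);A+=M;b+=M@c
print("tri",np.linalg.solve(A,b).round(4))
P=at_z(fs[0],red(fs[0])[1],.151)
l=[at_z(fs[0],(287,124.8),.111)[:2],at_z(fs[0],(300.2,131.5),.104)[:2]]
y=l[0]-l[1];print("chute dir deg",np.degrees(np.arctan2(y[1],y[0])),np.linalg.norm(y))
big=cv2.resize(fs[0]["img"][90:270,160:400],None,fx=3,fy=3,interpolation=cv2.INTER_CUBIC)
g=at_z(fs[0],(313,127),.145)[:2]-P[:2]; a=np.arctan2(g[1],g[0]); print("lever deg",np.degrees(a),np.linalg.norm(g))
u=np.array([np.cos(a),np.sin(a)]);v=np.array([-u[1],u[0]])
for q in ([0,0,.151],[.13,0,.145],[.25,0,.14],[.25,.145,.13],[.25,-.065,.1]):
    x=(proj(fs[0],np.r_[P[:2]+q[0]*u+q[1]*v,q[2]])[0]-[160,90])*3
    cv2.circle(big,tuple(int(t) for t in x),4,(255,0,255),-1)
save(None,"crop.png",big); print(arm.tcp_to_grasp)
E
python3 a.py
```

```text
[111  41  41] [214  16   4]
[255.4 232.6] 204 [0.4334 0.125  0.151 ] extent [0.04 0.08]
[290.5 191.1] 652 [0.464  0.1299 0.151 ] extent [0.097 0.088]
tri [0.4366 0.1251 0.1346]
chute dir deg 72.60883338794834 0.034446138966123425
lever deg -21.26032693670914 0.27825101721224216
0.0188
```

View pics/crop.png

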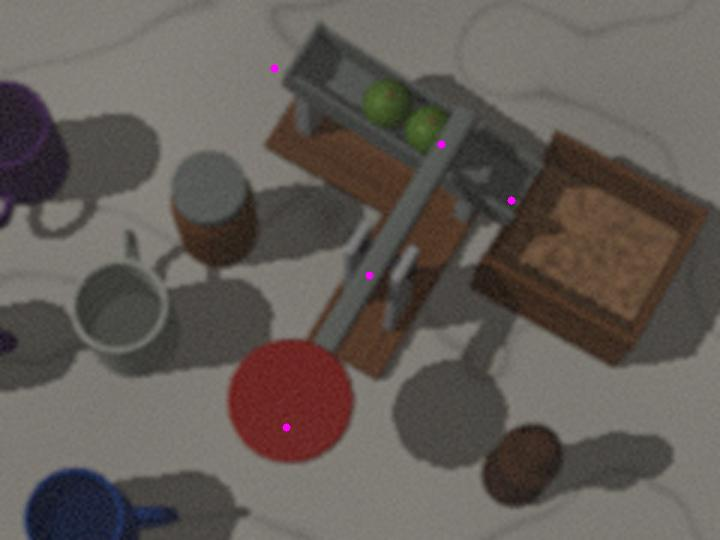

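The crop shows the single red paddle, centred at crop (291,401), which is top (257,223.7). The lever runs from it to (460,115) in the crop. The mask was too strict for the dim top image, so I'll fix it.

```bash
sed -i 's/>150/>110/;s/>110); /XX/;s/\[...,2\]>110/[...,2]>85/' m.py; sed -i 's/n,l,s/m[340:]=0; n,l,s/' m.py; python3 a.py
```

```text
[111  40  38] [215  19   8]
[256.3 223.1] 1325 [0.4544 0.1256 0.151 ] extent [0.089 0.088]
[249.8  29.2] 722 [-1.4549 -0.5109  0.151 ] extent [2.041 0.775]
tri [0.3959 0.0723 0.4815]
chute dir deg 72.60883338794834 0.034446138966123425
lever deg -23.07324152448624 0.25902567470968857
0.0188
```

View pics/crop.png

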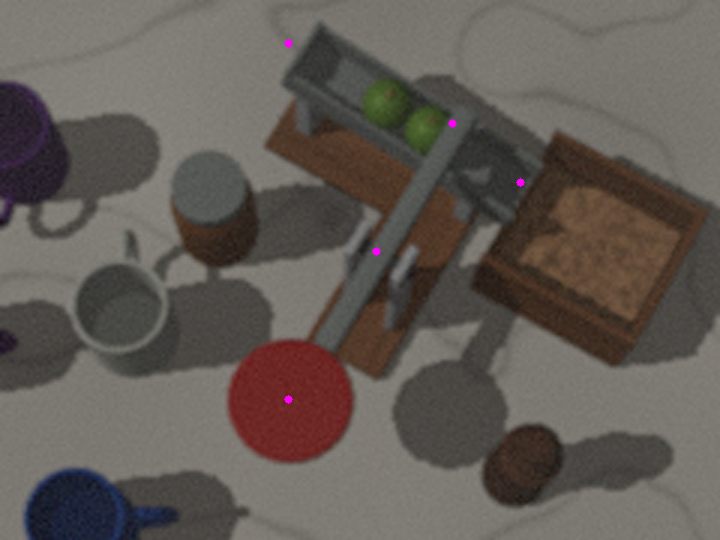

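Paddle centre is about (0.456, 0.126, 0.151), with an 88–97 mm extent, so it matches. Everything nearby is below the gripper body's lowest height (~0.177), so no turn is needed. I'll move over with closed fingers, raised.

>>> {"fn": "apply_moves", "kwargs": {"motion": [[0.6,-0.5,-0.15,0,0],[0.6,-0.5,-0.15,0,0],[0.6,-0.5,-0.15,0,0],[0.6,-0.5,-0.15,0,0],[0.6,-0.5,-0.15,0,0],[0.6,-0.5,-0.15,0,0],[0.6,-0.5,-0.15,0,0],[0.6,-0.5,-0.15,0,0],[0.6,-0.5,0,0,0],[0.6,-0.5,0,0,0]]}}

```text
time: 2.2
eef_pos: [0.4219, -0.2683, 0.2588]
orientation: [0.0, 0.984, 0.178, 0.001]
wrist_force: [0.7, -0.6, -0.1]
grip_width: 0.0179
finger_force: 0.0
```

>>> {"fn": "apply_moves", "kwargs": {"motion": [[0.4,-0.8,0,0,0],[0.4,-0.8,0,0,0],[0.4,-0.8,0,0,0],[0.4,-0.8,0,0,0],[0.4,-0.8,0,0,0],[0.4,-0.8,0,0,0],[0.4,-0.8,0,0,0],[0.4,-0.8,0,0,0],[0.2,-0.75,0,0,0],[0,0,0,0,0]]}}

```text
time: 3.2
eef_pos: [0.4539, 0.1319, 0.2586]
orientation: [-0.002, 0.983, 0.184, 0.001]
wrist_force: [-1.1, -0.3, 0.8]
grip_width: 0.0007
finger_force: 0.0
```

```bash
python3 - <<'E'
from m import *
f=viewer.grab_frame("scene")
s=arm.get_state(); e=s["eef_pos"]; print(e,s["wrist_force"],s["grip_width"])
img=cv2.resize(f["img"][120:345,130:430],None,fx=2.6,fy=2.6,interpolation=cv2.INTER_CUBIC)
for w,c in (((e[0],e[1],.151),(255,255,0)),((.456,.126,.151),(0,0,255))):
    x=(proj(f,w)[0]-[130,120])*2.6; cv2.circle(img,tuple(int(t) for t in x),4,c,-1)
save(None,"above.png",img)
E
```

```text
[0.45452098 0.1278865  0.25838282] [-0.35728419 -0.09724665  0.47319547] 0.00046680439306577825
```

View pics/above.png

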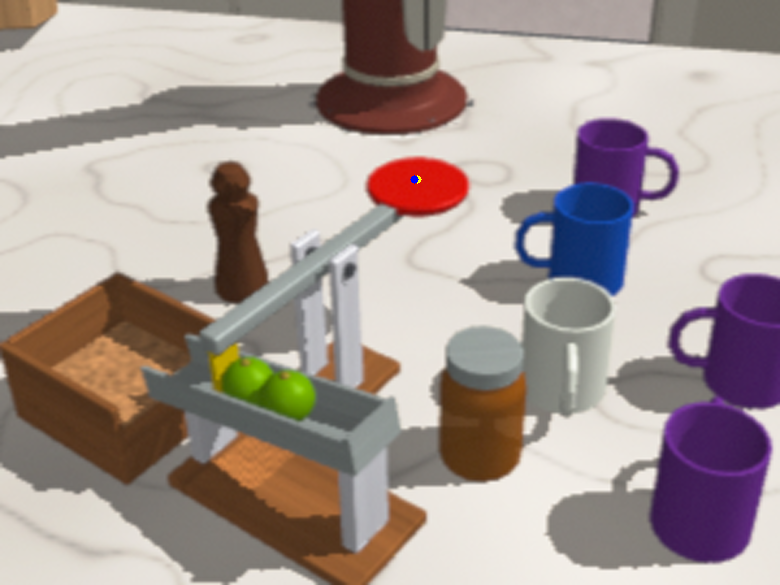

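The TCP's projection lies on the paddle centre, at crop (417,180), and the way down is clear. Now the press.

>>> {"fn": "apply_moves", "kwargs": {"motion": [[0,0,0.4,0,0],[0,0,0.4,0,0],[0,0,0.4,0,0],[0,0,0.4,0,0],[0,0,0.3,0,0],[0,0,0.2,0,0],[0,0,0.2,0,0],[0,0,0.2,0,0],[0,0,0.2,0,0],[0,0,0.2,0,0]]}}

```text
time: 4.25
eef_pos: [0.4554, 0.1245, 0.1128]
orientation: [0.0, 0.984, 0.178, 0.0]
wrist_force: [-0.6, -1.3, 2.4]
grip_width: 0.0008
finger_force: 1.1
```

>>> {"fn": "apply_moves", "kwargs": {"motion": [[0,0,0.1,0,0],[0,0,0.1,0,0],[0,0,0,0,0],[0,0,0,0,0],[0,0,0,0,0],[0,0,0,0,0],[0,0,0,0,0],[0,0,0,0,0],[0,0,0,0,0],[0,0,0,0,0]]}}

```text
time: 5.25
eef_pos: [0.4551, 0.1249, 0.1032]
orientation: [-0.0, 0.984, 0.178, 0.0]
wrist_force: [-0.9, 0.5, -0.2]
grip_width: 0.0007
finger_force: 0.1
```

```bash
cat > l.py <<'E'
from m import *
import sys
f=viewer.grab_frame("scene")
s=arm.get_state(); print(s["time"],s["eef_pos"],s["wrist_force"])
for n in ("lime1",):
    for r in trace(f,n): print(n,round(r["score"],2),np.round(r["xy"],1),int(r["pixels"].sum()),at_z(f,r["xy"],.05).round(3))
save(None,sys.argv[1],cv2.resize(f["img"][120:345,130:430],None,fx=2.6,fy=2.6,interpolation=cv2.INTER_CUBIC))
E
python3 l.py press.png
```

```text
5.3 [0.45503403 0.12488136 0.10320406] [0.20316924 0.33656248 0.27768973]
lime1 0.84 [237.9 271.2] 329 [0.641 0.052 0.05 ]
lime1 0.59 [221.8 266.5] 245 [0.634 0.014 0.05 ]
```

View pics/press.png

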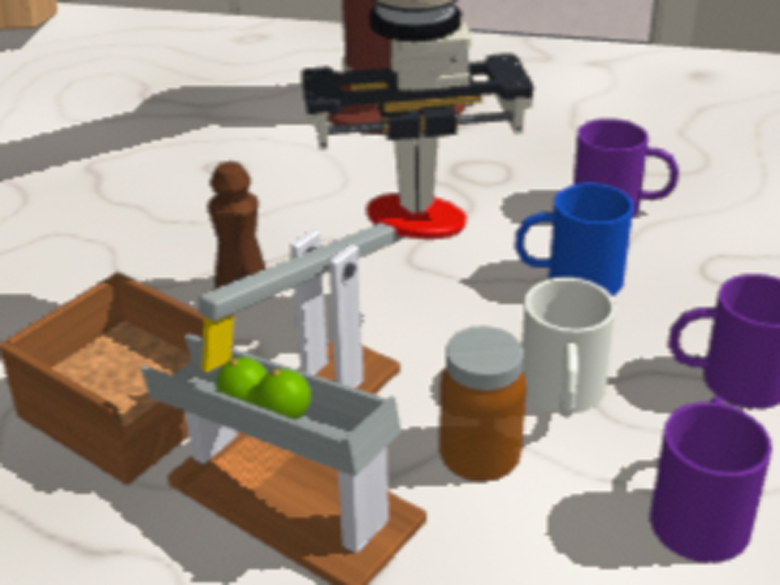

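The gate at crop (218,342) is part-way up, but the limes at (242,380) and (283,393) have barely moved. I'll press further.

>>> {"fn": "apply_moves", "kwargs": {"motion": [[0,0,0.1,0,0],[0,0,0.05,0,0],[0,0,0,0,0],[0,0,0,0,0],[0,0,0,0,0],[0,0,0,0,0],[0,0,0,0,0],[0,0,0,0,0],[0,0,0,0,0],[0,0,0,0,0]]}}

```text
time: 6.35
eef_pos: [0.4551, 0.125, 0.0957]
orientation: [-0.0, 0.984, 0.178, 0.0]
wrist_force: [1.7, -0.0, 1.8]
grip_width: 0.0007
finger_force: 0.7
```

```bash
python3 l.py press2.png
```

```text
6.4 [0.4550877  0.12496974 0.09569138] [0.41148414 0.39723013 1.74121042]
lime1 0.63 [219.8 262.4] 290 [0.622 0.005 0.05 ]
lime1 0.53 [163.3 251.7] 256 [ 0.612 -0.131  0.05 ]
```

View pics/press2.png

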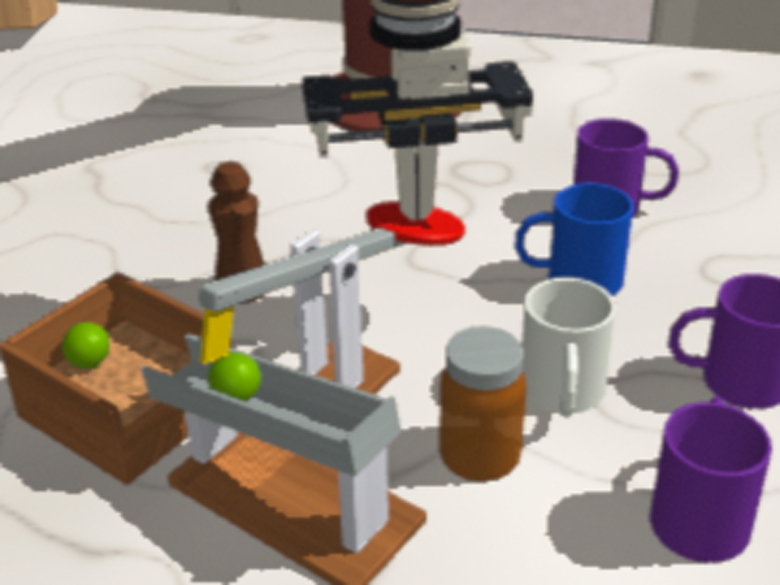

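One lime is at (86,345) in the tray, and the second at (235,377) is at the gate or passing it. I'll press a little more and hold.

>>> {"fn": "apply_moves", "kwargs": {"motion": [[0,0,0.06,0,0],[0,0,0.04,0,0],[0,0,0,0,0],[0,0,0,0,0],[0,0,0,0,0],[0,0,0,0,0],[0,0,0,0,0],[0,0,0,0,0],[0,0,0,0,0],[0,0,0,0,0]]}}

```text
time: 7.45
eef_pos: [0.4552, 0.1249, 0.0907]
orientation: [-0.0, 0.984, 0.178, 0.0]
wrist_force: [1.1, 0.4, 3.5]
grip_width: 0.0006
finger_force: 1.3
```

```bash
python3 l.py press3.png; python3 - <<'E'
from m import *
f=viewer.grab_frame("top"); s=arm.get_state(); print(s["wrist_force"])
for r in trace(f,"lime1"): print(round(r["score"],2),np.round(r["xy"],1),int(r["pixels"].sum()),at_z(f,r["xy"],.05).round(3))
E
```

```text
7.5 [0.45513354 0.12489701 0.09073846] [0.6664811  0.70205508 3.31369588]
lime1 0.83 [175.2 257.2] 273 [ 0.624 -0.097  0.05 ]
lime1 0.66 [162.3 253.3] 216 [ 0.617 -0.131  0.05 ]
[ 0.58106298 -0.0213794   3.57774834]
0.72 [368.3 180. ] 206 [ 0.613 -0.128  0.05 ]
0.48 [354.6 175.7] 186 [ 0.62  -0.094  0.05 ]
```

Both views put both limes in the tray at centre height ~0.05, and the force is 3.5 N on the paddle. I'll hold briefly, then rise smoothly.

>>> {"fn": "apply_moves", "kwargs": {"motion": [[0,0,0,0,0],[0,0,0,0,0],[0,0,0,0,0],[0,0,0,0,0],[0,0,-0.2,0,0],[0,0,-0.2,0,0],[0,0,-0.2,0,0],[0,0,-0.2,0,0],[0,0,-0.2,0,0],[0,0,-0.2,0,0]]}}

```text
time: 8.65
eef_pos: [0.4554, 0.1245, 0.1517]
orientation: [0.0, 0.984, 0.178, 0.0]
wrist_force: [-0.9, 1.0, 0.3]
grip_width: 0.0002
finger_force: 0.0
```

>>> {"fn": "apply_moves", "kwargs": {"motion": [[0,0,-0.3,0,0],[0,0,-0.5,0,0],[0,0,-0.5,0,0],[0,0,-0.5,0,0],[0,0,-0.3,0,0],[0,0,0,0,0],[0,0,0,0,0],[0,0,0,0,0],[0,0,0,0,0],[0,0,0,0,0]]}}

```text
time: 9.65
eef_pos: [0.4547, 0.1247, 0.2549]
orientation: [0.0, 0.984, 0.178, -0.001]
wrist_force: [-0.3, 0.9, -0.4]
grip_width: 0.0006
finger_force: 0.0
```

```bash
python3 l.py end.png
```

```text
9.7 [0.45481297 0.1247399  0.25508672] [-0.57104248 -0.12500724 -0.19529863]
lime1 0.76 [174.8 256.1] 284 [ 0.621 -0.1    0.05 ]
lime1 0.55 [162.2 252.1] 233 [ 0.613 -0.133  0.05 ]
```

View pics/end.png

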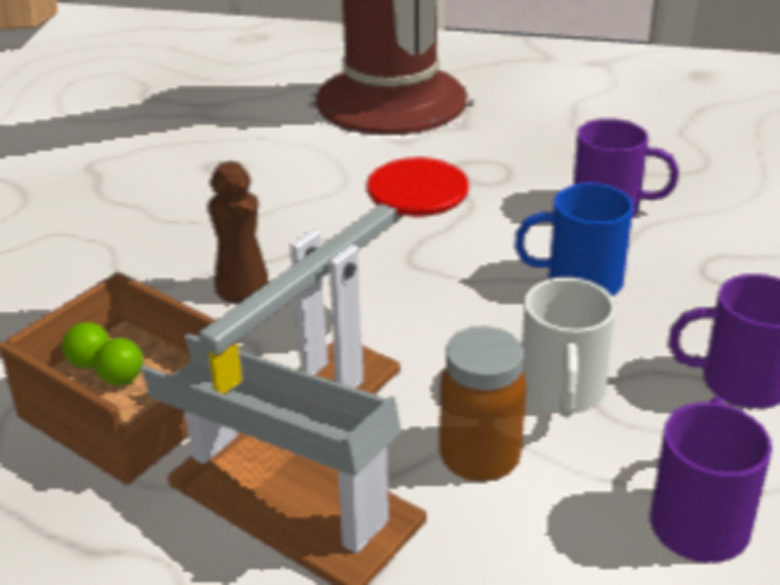

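The limes rest in the tray at crop (86,345) and (120,361). The paddle is back up, the gate at (226,367) is shut, and the mill, mug and jar haven't moved, so I'm handing in.

```bash
python3 -c "
from bench import workorder
print(workorder.job_done())"
```

```text
the job is handed in; nothing more can be done
None
```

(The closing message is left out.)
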